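Open the press-and-turn cap of a canister at the parcel desk

TASK

Open the canister of label remover on the packing bench: first fold the flat tab on its cap up until it stands upright, then, by the tab, press the cap down firmly but not hard against its spring and unscrew it anticlockwise until it meets its stop, and let go, so that it springs up. Leave the tab standing up; do not force the cap past its stop, drag, twist or tip the canister, or disturb the things around it.

Things in the scene. Friction and masses are not known exactly. Their poses are not given: they have to be found in the camera images.
- canister: White plastic canister, loose on the bench, full (about 2 kg), 130 (x) x 110 (y) mm in plan, body 130 mm high, low handle along y at its +x side (top at 154 mm). Origin: centre of its underside, on the cap's axis; z up; paper label on its -x face. It stands by friction alone: about 10 N sideways or 0.5 N m about the vertical begins to shift it.
- label_face (a point): Centre of the canister's label face, 65 mm from the canister's vertical axis and 65 mm above the bench; axes as the canister's.
- cap_top (a point): Centre of the top face of the black round cap (53 mm diameter), on its turning axis; 164 mm above the bench when shut, 167 mm when open and sprung up. z up; x is parallel to the canister's x when shut and turns with the cap. Unscrews anticlockwise seen from above, with 0.18 N m of friction, to a stop somewhere between 40 and 87 degrees from shut that must be felt.
- tab_grip (a point): Mid-thickness point on the centre line of the black folding tab, 38 mm from its hinge. Tab: 24 mm wide, 8 mm thick, free end 46 mm from the hinge. Folded, it lies flat over the cap to the cap's -x side, underside 6 mm above the collar, last 12 mm overhanging the collar (shoulder 36 mm below). Upright, it stands on the cap's axis, top edge 52 mm above the cap's face, width along the cap's y.
- tab (a joint): Fold angle of the tab in rad: 0 lying flat, 1.57 upright against its stop. The hinge is stiff (0.06 N m) and stays where it is left.
- tape_roll: Bystander: roll of brown packing tape standing flat, 100 mm diameter, 48 mm high, to the canister's +y side. Origin: centre of its underside.
- parcel: Bystander: cardboard parcel 160 x 110 x 60 mm to the canister's -y side. Origin: centre of its underside.
- marker: Bystander: black marker pen, 110 mm long, 14 mm thick, lying behind the canister. Origin: centre of its underside.
- collar (a point): Centre of the top rim of the fixed white guard collar round the cap, on the cap's axis, 160 mm above the bench. Collar 68 mm outside diameter. It hides the cap's side, so the cap can only be turned by its tab standing up, gripped across its 8 mm thickness. The cap's stop is plastic: above 0.55 N m in all it yields, and forced over 7 degrees past it the cap stays down.
- catch (a point): Point on the hidden track in the neck. Shut, a catch blocks the turn (after 5 to 50 degrees of play) unless the cap is pushed down 2.5 to 6 mm on its spring (10 N to begin plus 2.3 N per mm: 15.5 N frees it, 18 N is good, over 23.5 N is too hard). Keep the push up to the stop, and let go there: the cap springs up 3 mm only if within 4 degrees of the stop.
- tab_hinge (a point): Middle of the tab's hinge axis, on the cap's axis, 6 mm above the cap's face (170 mm above the bench). The hinge runs along this frame's y, between two ears on the cap, 11 mm high, 13 to 18 mm either side. Axes as the cap's.
There are look-alikes about, which are no part of the job. What is shaped like the canister but brown, green or purple is not meant.

How it is judged:
By the outcome, as a careful person would: the job done as asked, in the order asked, and still so for the second after the job is handed in, with the robot touching nothing.
It also fails if it takes over 72 s, if anything falls off the work surface, if the arm or the gripper's body presses on something with over 40 N, if the wrist force passes 120 N, or if a joint passes its speed limit or range.

ROBOT

A 6-joint arm with a two-finger parallel gripper is mounted at the origin on the work surface. World frame = base frame: x ahead of the robot, y to its left, z up, the work surface at z = 0. Lengths are in m, angles in rad, forces in N, time in s.
With the tool pointing down it reaches from about 0.375 to 0.9 m from the base axis. Payload 3.1 kg.
Tool frame: the origin (TCP) lies between the finger pads; the fingertips stand robot.tip_extent ahead of it and the grasp point (between the pads) lies 3 mm ahead of it (robot.tip_extent is the distance from the TCP to the fingertips, in m); z points along the fingers, x is the direction in which the jaws open and shut, and the axes are right-handed (so a half turn about z gives the same grasp; the last joint's range is limited). The gripper opens to 87 mm and grips with 3 to 60 N. Pads are 19 mm wide; open, the fingers measure 117 mm over their backs; the gripper's body (75 mm by 190 mm) begins 51 mm behind the grasp point.
Start: joints at [1.097, 0.527, 1.433, -0, 1.181, -0.178], TCP at [0.182, 0.598, 0.245] pointing down, gripper open.
Joint ranges: [-3.08, 3.08], [-0.75, 2.2], [0.22, 2.44], [-1.43, 4.57], [0, 2.65], [-2.85, 2.85]. Speed limits (rad/s): [2.79, 2.79, 3.14, 3.14, 3.14, 3.14].

INTERFACE

Orientations are given as a unit quaternion [x, y, z, w].
In Python, from rig import robot, cams gives the robot as it stands.
- The arm moves only by the tool carry_out, never from a script. Its argument "steps" is a list of rows, each a list of 3 entries, a list of its own where there are three numbers: the shift along the world's x, y, z in cm, then the turn about the world's z in degrees, then the closure, from 0 (fully open) to 1 (shut). In form: [[[dx, dy, dz], spin, fingers], ...]. A call has 1 to 10 rows; each row shifts and turns the pose as measured when the row begins; what a row does not reach is not made up. A row lasts 1/10 s, in which the tool goes at most 50 mm and 8.59 degrees, less where a joint would pass 70% of its speed; a pose out of reach is approached as far as the arm can. A call with a gripper value outside its range is refused whole. The fingers move at their own pace and stop on an object; "squeeze" is the grip in N (left out, the last holds). Time passes only in rows, so rows that do not move let the fingers close. It gives the time, the measured TCP pose, the force and the opening at its end, in the units of the state.
- robot.get_obs(): the state, without advancing time (a new reading comes with each control period).
- cams.camera(name): name is "side" or "top"; returns a dict with "pixels" (384x512x3 uint8, red, green, blue), "fx", "fy", "cx", "cy" (pixels), "k1" (the pictures are not rectified: a ray, as slopes to the right and down, at radius r is drawn at 1 + k1 r^2 times it, then the intrinsics apply), "eye" and "rotation" of the camera in the world. Camera axes: x right, y up, looking along -z (the intrinsics and any distortion apply to the point x, -y, -z); pixel columns grow to the right and rows downward; lengths in m; the calibration is good to about 2 mm. A picture is of the moment at which its call begins. There is no depth.
- robot.hand_in(): hands the job in, once; it reports no verdict.
The state is a dict: "time": time; "q": joint angles; "joint_velocities": joint speeds; "joint_torque": joint torques, N m; "position": TCP position; "tool_rot": TCP orientation; "ft_force": force on the tool from outside, world axes, zero at the start; "moment": the same for the moment, N m; "grip_width": finger opening in m.
Only numpy, scipy, OpenCV 4.12 (cv2) and the standard library are available. Lean on these libraries where they do the work, as an engineer would, in place of code of your own. Each camera call takes 0.05 s, during which the arm holds its last target. There are 200 camera calls.

## Working session

There is one attempt and no reset: what is moved stays moved. The work goes in short steps, Python scripts to look and compute and a tool call to move; the robot and the scene stay as the last step left them, time stands still between calls to the robot, and variables do not carry over. Pictures are saved under pics/ and viewed, about 8 in all and at most 12, crops included, and the job is handed in when it is done.

Besides the shell and the picture viewer there is one more tool, called after "Request:" by a JSON object that holds its "fn" and its "kwargs", one argument or row to a line. carry_out: Moves the arm, as the interface text tells. Its arguments: {"type":"object","properties":{"steps":{"type":"array"},"squeeze":{"type":"number"}},"required":["steps"]}

```bash
mkdir -p pics; ls
cat > h.py <<'E'
import numpy as np, cv2
from rig import robot, cams
def ray(c,u,v):
    K=np.array([[c["fx"],0,c["cx"]],[0,c["fy"],c["cy"]],[0,0,1.]])
    p=cv2.undistortPoints(np.array([[[u,v]]],float),K,np.array([c["k1"],0,0,0.]))[0,0]
    d=np.array(c["rotation"])@np.array([p[0],-p[1],-1]); return np.array(c["eye"]),d/np.linalg.norm(d)
def onz(c,u,v,z):
    e,d=ray(c,u,v); return e+d*(z-e[2])/d[2]
def tri(c1,p1,c2,p2):
    e1,d1=ray(c1,*p1); e2,d2=ray(c2,*p2)
    s=np.linalg.lstsq(np.c_[d1,-d2],e2-e1,rcond=None)[0]
    a=e1+s[0]*d1;b=e2+s[1]*d2; return (a+b)/2,np.linalg.norm(a-b)
def proj(c,P):
    p=np.array(c["rotation"]).T@(np.array(P)-c["eye"]); x,y=p[0]/-p[2],-p[1]/-p[2]
    k=1+c["k1"]*(x*x+y*y); return c["fx"]*x*k+c["cx"],c["fy"]*y*k+c["cy"]
def grab(n): 
    c=cams.camera(n); c["bgr"]=np.ascontiguousarray(c["pixels"][...,::-1]); return c
E
python3 - <<'E'
from h import *
for n in("side","top"):
    c=grab(n); cv2.imwrite(f"pics/{n}0.png",c["bgr"]); print(n,c["fx"],c["eye"],np.round(c["rotation"],3).tolist(),c["k1"])
print(robot.get_obs(),robot.tip_extent)
E
```

```text
pics
side 479.29519177557376 [0.2535713  0.23673374 1.60426426] [-0.057, 0.142, 0.929, -0.337] -0.05808812610247304
top 461.8418900752753 [ 0.37795341 -0.08591204  1.45910622] [-0.05, 0.056, 0.713, -0.697] 0.023880368530888277
{'time': 0.1, 'q': array([ 1.09751037e+00,  5.28374839e-01,  1.43375196e+00,  6.63425652e-06,
        1.18139140e+00, -1.78498096e-01]), 'joint_velocities': array([-0.00178788, -0.00058474, -0.00356123,  0.00129751,  0.00162813,
       -0.00189077]), 'joint_torque': array([-5.53393438e-04, -4.40991282e+01, -1.77150893e+01,  6.34774799e-02,
        5.34393790e-02, -4.47542573e-05]), 'position': array([0.18127536, 0.59750416, 0.2436755 ]), 'tool_rot': array([ 8.03286403e-01,  5.95592165e-01, -8.64268425e-04,  4.24246652e-04]), 'ft_force': array([-0.21929702, -0.2477037 , -0.37348939]), 'moment': array([-0.05597005, -0.03778782, -0.03271215]), 'grip_width': 0.08721460857196765} 0.022
```

```bash
sed -i 's/c\["bgr"\]=/c["rotation"]=R.from_quat(c["rotation"]).as_matrix(); c["bgr"]=/; 1a from scipy.spatial.transform import Rotation as R' h.py
python3 - <<'E'
import cv2,numpy as np
a=cv2.imread("pics/side0.png");b=cv2.imread("pics/top0.png")
cv2.imwrite("pics/both.png",np.vstack([cv2.resize(a,(400,300)),cv2.resize(b,(400,300))]))
E
```

```text
(no output)
```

View pics/side0.png

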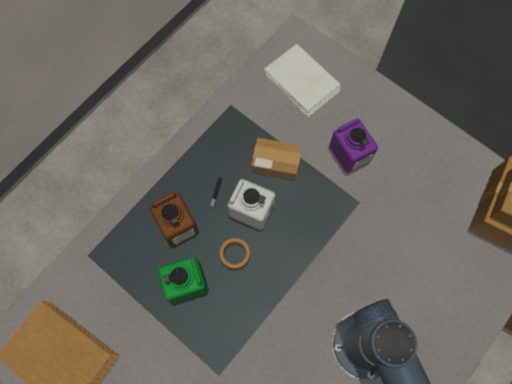

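View pics/top0.png

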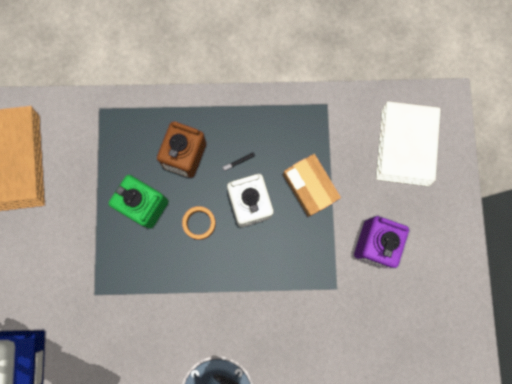

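Both views show the white canister (side ≈ (252,203), top ≈ (250,200)), with the tape roll, parcel and marker around it. I'll enlarge it in both.

Run:
```python
from h import *
o=[]
for n,(x,y) in(("side",(222,173)),("top",(220,170))):
    c=grab(n); o.append(cv2.resize(c["bgr"][y:y+60,x:x+60],(400,400),interpolation=cv2.INTER_CUBIC))
    g=c["bgr"].astype(int); w=(g.min(2)>150)&(g.max(2)-g.min(2)<30); m=np.zeros(w.shape,np.uint8); m[y:y+60,x:x+60]=w[y:y+60,x:x+60]
    cn=max(cv2.findContours(m,0,2)[0],key=cv2.contourArea)
    r=cv2.minAreaRect(cn);print(n,r,cv2.boxPoints(r).tolist())
    k=np.zeros_like(m);cv2.drawContours(k,[cv2.convexHull(cn)],-1,1,-1); b=((g.max(2)<75)&(k>0)).astype(np.uint8)
    for q in cv2.findContours(b,0,2)[0]:
        if cv2.contourArea(q)>20:
            cc=cv2.minEnclosingCircle(q);print("black",cv2.contourArea(q),cc,onz(c,*cc[0],.168),q[:,0].tolist())
cv2.imwrite("pics/crop.png",np.hstack(o))
```

```text
side ((251.4598846435547, 199.5146026611328), (36.06608581542969, 30.387340545654297), 25.016895294189453) [[228.69345092773438, 205.6569366455078], [241.5438232421875, 178.1204376220703], [274.226318359375, 193.3722686767578], [261.3759460449219, 220.9087677001953]]
black 175.5 ((253.0, 197.5), 10.062405586242676) [ 0.56160876 -0.10777186  0.168     ] [[248, 189], [244, 193], [244, 199], [247, 202], [248, 202], [249, 203], [253, 203], [254, 202], [255, 202], [256, 201], [259, 201], [260, 202], [262, 202], [262, 201], [260, 201], [259, 200], [259, 198], [260, 197], [260, 196], [258, 194], [258, 193], [254, 189]]
top ((250.0, 198.50001525878906), (45.06866455078125, 37.790035247802734), 72.89727020263672) [[225.31350708007812, 182.51893615722656], [261.43243408203125, 171.40541076660156], [274.6864929199219, 214.48109436035156], [238.56756591796875, 225.59461975097656]]
black 174.0 ((250.68919372558594, 196.8783721923828), 8.324800491333008) [ 0.56951519 -0.11135087  0.168     ] [[248, 189], [247, 190], [246, 190], [244, 192], [244, 193], [243, 194], [243, 199], [244, 200], [244, 201], [245, 202], [246, 202], [248, 204], [249, 204], [250, 205], [251, 205], [252, 204], [255, 204], [255, 201], [257, 199], [257, 193], [254, 190], [253, 190], [252, 189]]
```

View pics/crop.png

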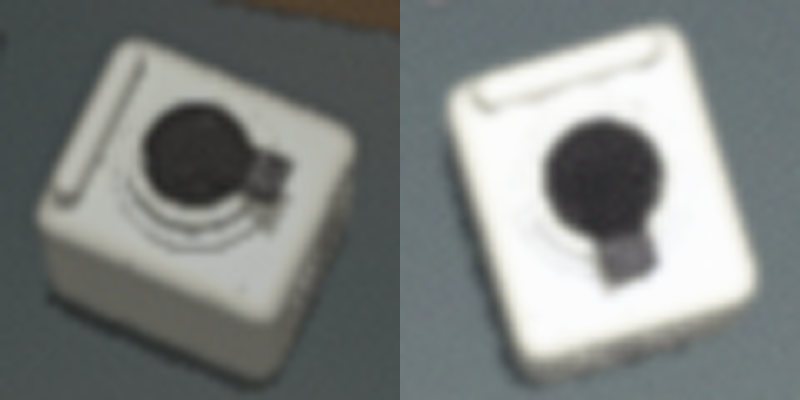

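Run:
```python
from h import *
S=grab("side");T=grab("top")
for nm,a,b,z in(("disc",(250.97,195.8),(250.2,196.1),.164),("tabend",(264.3,199.1),(254.4,211.6),.173)):
    print(nm,onz(S,*a,z),onz(T,*b,z),tri(S,a,T,b))
# edges: canister top face corners in the top view crop
f=lambda x,y:((x+.5)/6.667-.5+220,(y+.5)/6.667-.5+170)
for p in((50,95),(285,25),(355,275),(130,355)):
    print(onz(T,*f(*p),.13))
g=T["bgr"].astype(float)
# refine: threshold contour on upscaled dark mask
for c,(x,y) in((S,(222,173)),(T,(220,170))):
    u=cv2.resize(c["bgr"][y:y+60,x:x+60],(960,960),interpolation=cv2.INTER_CUBIC); v=u.max(2)
    m=(v<110).astype(np.uint8); n,l,s,ce=cv2.connectedComponentsWithStats(m)
    i=l[440,480] or 1; k=(l==i).astype(np.uint8)
    d=cv2.distanceTransform(k,cv2.DIST_L2,5); r,_=d.max(),0; p=np.unravel_index(d.argmax(),d.shape)
    g=lambda q:((q[0]+.5)/16-.5+x,(q[1]+.5)/16-.5+y)
    disc=cv2.circle(np.zeros_like(k),(int(p[1]),int(p[0])),int(r*1.12),1,-1)
    t=k&(1-disc); n,l,s,ce=cv2.connectedComponentsWithStats(t); j=1+s[1:,4].argmax()
    pts=np.argwhere(l==j)[:,::-1].astype(np.float32); rc=cv2.minAreaRect(pts); 
    print("disc",onz(c,*g((p[1],p[0])),.164),r/16,"tab",onz(c,*g(ce[j]),.174),[onz(c,*g(q),.174).round(4)[:2].tolist() for q in cv2.boxPoints(rc)])
```

```text
disc [ 0.57102263 -0.10894962  0.164     ] [ 0.57237077 -0.11009784  0.164     ] (array([ 0.57287939, -0.11035488,  0.1576282 ]), np.float64(0.0009286137542494439))
tabend [ 0.52994935 -0.12519672  0.173     ] [ 0.52684888 -0.12061513  0.173     ] (array([ 0.52496011, -0.11978434,  0.19524998]), np.float64(0.001442192235044343))
[ 0.61523637 -0.04408364  0.13      ]
[ 0.64420615 -0.14794142  0.13      ]
[ 0.5328899  -0.17519722  0.13      ]
[ 0.50027087 -0.0767277   0.13      ]
disc [ 0.57091397 -0.10912122  0.164     ] 7.814148 tab [ 0.53567878 -0.11809652  0.174     ] [[0.5393, -0.101], [0.5507, -0.1277], [0.5326, -0.1348], [0.5213, -0.1081]]
disc [ 0.57204101 -0.10961098  0.164     ] 8.15126 tab [ 0.53879522 -0.11706798  0.174     ] [[0.5449, -0.1051], [0.5505, -0.1256], [0.5327, -0.1303], [0.5271, -0.1098]]
```

Request:
{"fn": "carry_out", "kwargs": {
  "steps": [
    [[2.1,-4.3,0.3],4,0],
    [[2.1,-4.3,0.3],4,0],
    [[2.1,-4.3,0],4,0],
    [[2.1,-4.3,0],4,0],
    [[2.1,-4.3,0],4,0],
    [[2.1,-4.3,0],4,0],
    [[2.1,-4.3,0],4,0],
    [[2.1,-4.3,0],4,0],
    [[2.1,-4.3,0],0,0],
    [[2.1,-4.3,0],0,0]
  ]
}}

```text
time: 1.3
position: [0.3949, 0.1586, 0.2515]
tool_rot: [0.593, 0.805, 0.005, -0.0]
ft_force: [1.9, 0.8, 0.4]
grip_width: 0.0869
```

Request:
{"fn": "carry_out", "kwargs": {
  "steps": [
    [[2.1,-4.3,0],0,0],
    [[2.1,-4.3,0],0,0],
    [[2.1,-4.3,0],0,0],
    [[2.1,-4.3,0],0,0],
    [[2.1,-4.3,0],0,0],
    [[1.8,-3.6,0],-2,0],
    [[0.6,-1,0],0,0],
    [[0,0,0],0,0]
  ]
}}

```text
time: 2.1
position: [0.531, -0.1215, 0.2531]
tool_rot: [0.611, 0.791, 0.006, 0.004]
ft_force: [-1.1, 0.2, 0.2]
grip_width: 0.0871
```

```bash
cat > st.py <<'E'
from h import *
o=robot.get_obs(); p=o["position"]; X=R.from_quat(o["tool_rot"]).as_matrix()
print("t",round(o["time"],2),"p",p.round(4),"yaw",np.degrees(np.arctan2(X[1,0],X[0,0])).round(2),"z",X[:,2].round(3),"f",o["ft_force"].round(2),"m",o["moment"].round(3),"w",round(o["grip_width"],4))
A=np.array([.5718,-.1095]);u=np.array([np.cos(np.radians(15)),np.sin(np.radians(15))])
d=p[:2]-A; print("cap frame mm",(d@u*1000).round(1),((-d[0]*u[1]+d[1]*u[0])*1000).round(1))
E
python3 st.py
```

```text
t 2.1 p [ 0.531  -0.1215  0.2531] yaw 104.62 z [ 0.014  0.005 -1.   ] f [-1.14  0.23  0.23] m [0.016 0.039 0.005] w 0.0871
cap frame mm -42.5 -1.1
```

Request:
{"fn": "carry_out", "kwargs": {
  "steps": [
    [[0.2,0.2,-2],0,0.3],
    [[0,0,-2],0,0.5],
    [[0,0,-1.5],0,0.6],
    [[0,0,-0.8],0,0.6],
    [[0,0,0],0,0.6]
  ],
  "squeeze": 5
}}

```text
time: 2.6
position: [0.5294, -0.1123, 0.1889]
tool_rot: [0.609, 0.793, 0.007, 0.002]
ft_force: [0.0, -0.3, -0.3]
grip_width: 0.0549
```

```bash
python3 st.py
python3 - <<'E'
from h import *
o=[]
for n,(x,y) in(("side",(212,163)),("top",(210,160))):
    c=grab(n); o.append(cv2.resize(c["bgr"][y:y+80,x:x+80],(400,400),interpolation=cv2.INTER_CUBIC))
cv2.imwrite("pics/c2.png",np.hstack(o))
E
```

```text
t 2.6 p [ 0.5294 -0.1123  0.1889] yaw 104.93 z [ 0.011  0.008 -1.   ] f [ 0.04 -0.27 -0.32] m [0.015 0.048 0.007] w 0.0549
cap frame mm -41.7 8.2
```

View pics/c2.png

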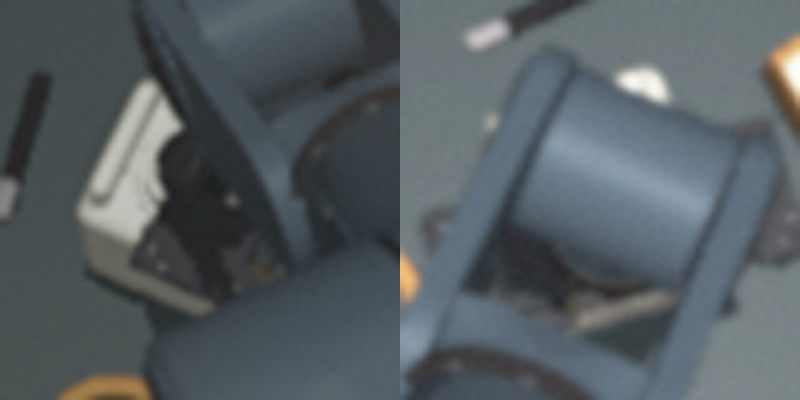

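Request:
{"fn": "carry_out", "kwargs": {
  "steps": [
    [[0.4,-0.7,0],0,0.6],
    [[0,0,0],0,0.6],
    [[0,0,0],0,0.6]
  ]
}}

```text
time: 3.0
position: [0.5361, -0.1206, 0.1924]
tool_rot: [0.609, 0.793, 0.008, 0.006]
ft_force: [-0.5, -0.5, 0.0]
grip_width: 0.0354
```

```bash
python3 st.py
```

```text
t 3.0 p [ 0.5361 -0.1206  0.1924] yaw 104.97 z [ 0.018  0.005 -1.   ] f [-0.46 -0.46  0.04] m [ 0.013  0.01  -0.036] w 0.0354
cap frame mm -37.4 -1.5
```

Request:
{"fn": "carry_out", "kwargs": {
  "steps": [
    [[-0.2,0.1,-0.3],0,0.6]
  ]
}}

```text
time: 3.1
position: [0.535, -0.1203, 0.1902]
tool_rot: [0.609, 0.793, 0.008, 0.007]
ft_force: [-0.4, 0.5, 0.3]
grip_width: 0.0349
```

Request:
{"fn": "carry_out", "kwargs": {
  "steps": [
    [[0,0,0],0,0.6]
  ]
}}

```text
time: 3.2
position: [0.5344, -0.12, 0.1899]
tool_rot: [0.609, 0.793, 0.008, 0.006]
ft_force: [0.3, 0.2, -0.0]
grip_width: 0.0346
```

Request:
{"fn": "carry_out", "kwargs": {
  "steps": [
    [[0,0,0],0,0.6]
  ]
}}

```text
time: 3.3
position: [0.5343, -0.1201, 0.19]
tool_rot: [0.609, 0.793, 0.008, 0.006]
ft_force: [0.1, 0.3, -0.0]
grip_width: 0.035
```

Request:
{"fn": "carry_out", "kwargs": {
  "steps": [
    [[0,0,-0.4],0,0.6],
    [[0,0,-0.1],0,0.6],
    [[0,0,0],0,0.6]
  ],
  "squeeze": 5
}}

```text
time: 3.6
position: [0.5341, -0.12, 0.1844]
tool_rot: [0.609, 0.793, 0.008, 0.006]
ft_force: [-0.6, 0.4, 0.0]
grip_width: 0.0348
```

Request:
{"fn": "carry_out", "kwargs": {
  "steps": [
    [[0,0,0],0,0.72],
    [[0,0,0],0,0.72]
  ]
}}

```text
time: 3.8
position: [0.534, -0.1199, 0.1841]
tool_rot: [0.609, 0.793, 0.008, 0.006]
ft_force: [-0.3, 0.2, -0.8]
grip_width: 0.0271
```

Request:
{"fn": "carry_out", "kwargs": {
  "steps": [
    [[0,0,0],0,0.78],
    [[0,0,0],0,0.78]
  ]
}}

```text
time: 4.0
position: [0.5341, -0.1205, 0.1842]
tool_rot: [0.609, 0.793, 0.007, 0.006]
ft_force: [0.5, 0.6, -0.3]
grip_width: 0.0235
```

Request:
{"fn": "carry_out", "kwargs": {
  "steps": [
    [[0,0,0],0,0.9],
    [[0,0,0],0,0.9],
    [[0,0,0.1],0,0.9]
  ],
  "squeeze": 8
}}

```text
time: 4.3
position: [0.5342, -0.1204, 0.185]
tool_rot: [0.609, 0.793, 0.007, 0.006]
ft_force: [1.0, -0.3, -3.6]
grip_width: 0.0242
```

```bash
python3 st.py
cat > arc.py <<'E'
# next fold target: rows dx dy dz (cm) along arc about hinge from measured pose
import sys; from h import *
p=robot.get_obs()["position"]; r,off=float(sys.argv[1]),float(sys.argv[2])
u=np.array([np.cos(np.radians(15)),np.sin(np.radians(15)),0])
H=np.array([.5718,-.1095,.170+off])
d=p-H; print("angle",np.degrees(np.arctan2(d[2],-(d@u))).round(1),"r",np.hypot(d[2],d@u).round(4))
for a in range(0,100,10):
    t=np.radians(a); q=H-u*r*np.cos(t)+np.array([0,0,r*np.sin(t)]); print(a,q.round(4))
E
python3 arc.py .039 .014
```

```text
t 4.3 p [ 0.5342 -0.1204  0.185 ] yaw 104.98 z [ 0.019  0.004 -1.   ] f [ 1.   -0.28 -3.56] m [-0.095 -0.116  0.053] w 0.0242
cap frame mm -39.2 -0.8
angle 1.5 r 0.0392
0 [ 0.5341 -0.1196  0.184 ]
10 [ 0.5347 -0.1194  0.1908]
20 [ 0.5364 -0.119   0.1973]
30 [ 0.5392 -0.1182  0.2035]
40 [ 0.5429 -0.1172  0.2091]
50 [ 0.5476 -0.116   0.2139]
60 [ 0.553  -0.1145  0.2178]
70 [ 0.5589 -0.113   0.2206]
80 [ 0.5653 -0.1113  0.2224]
90 [ 0.5718 -0.1095  0.223 ]
```

Request:
{"fn": "carry_out", "kwargs": {
  "steps": [
    [[0.02,0,0.4],0,0.9],
    [[0.07,0.02,0.4],0,0.9],
    [[0.1,0.03,0.3],0,0.9]
  ]
}}

```text
time: 4.6
position: [0.5358, -0.1199, 0.1958]
tool_rot: [0.609, 0.793, 0.007, 0.006]
ft_force: [-0.4, -1.1, -3.6]
grip_width: 0.0242
```

```bash
python3 st.py;python3 arc.py .039 .014 | head -1
```

```text
t 4.6 p [ 0.5358 -0.1199  0.1958] yaw 104.97 z [ 0.018  0.004 -1.   ] f [-0.43 -1.15 -3.63] m [-0.143  0.027  0.083] w 0.0242
cap frame mm -37.5 -0.8
angle 17.4 r 0.0393
```

Tracking well. Continue the arc to ~50°.

Request:
{"fn": "carry_out", "kwargs": {
  "steps": [
    [[0.15,0.04,0.38],0,0.9],
    [[0.2,0.05,0.35],0,0.9],
    [[0.25,0.07,0.35],0,0.9],
    [[0.3,0.08,0.35],0,0.9],
    [[0.3,0.08,0.3],0,0.9]
  ]
}}

```text
time: 5.1
position: [0.5464, -0.117, 0.2141]
tool_rot: [0.609, 0.793, 0.005, 0.004]
ft_force: [-1.7, -2.4, -4.0]
grip_width: 0.0235
```

```bash
python3 st.py;python3 arc.py .039 .014 | head -1
```

```text
t 5.1 p [ 0.5464 -0.117   0.2141] yaw 105.0 z [ 0.012  0.003 -1.   ] f [-1.71 -2.41 -4.  ] m [-0.324  0.247  0.037] w 0.0235
cap frame mm -26.4 -0.6
angle 48.7 r 0.0401
```

Request:
{"fn": "carry_out", "kwargs": {
  "steps": [
    [[0.4,0.1,0.26],0,0.9],
    [[0.45,0.12,0.2],0,0.9],
    [[0.45,0.12,0.16],0,0.9],
    [[0.45,0.12,0.1],0,0.9]
  ]
}}

```text
time: 5.5
position: [0.5633, -0.1123, 0.2232]
tool_rot: [0.608, 0.794, 0.003, 0.002]
ft_force: [-4.0, -1.6, 1.5]
grip_width: 0.0242
```

```bash
python3 st.py;python3 arc.py .039 .014 | head -1
```

```text
t 5.5 p [ 0.5633 -0.1123  0.2232] yaw 105.04 z [ 0.008  0.002 -1.   ] f [-4.01 -1.59  1.54] m [-0.332  0.674  0.063] w 0.0242
cap frame mm -9.0 -0.5
angle 77.1 r 0.0402
```

Request:
{"fn": "carry_out", "kwargs": {
  "steps": [
    [[0.35,0.09,0],0,0.9],
    [[0.3,0.08,0],0,0.9]
  ]
}}

```text
time: 5.7
position: [0.5709, -0.1103, 0.2244]
tool_rot: [0.608, 0.794, 0.004, 0.003]
ft_force: [-4.7, -1.7, 2.9]
grip_width: 0.024
```

```bash
python3 st.py;python3 arc.py .039 .014 | head -1
```

```text
t 5.7 p [ 0.5709 -0.1103  0.2244] yaw 105.05 z [ 0.009  0.002 -1.   ] f [-4.69 -1.69  2.88] m [-0.199  0.655  0.001] w 0.024
cap frame mm -1.0 -0.5
angle 88.5 r 0.0404
```

Request:
{"fn": "carry_out", "kwargs": {
  "steps": [
    [[0.12,0.03,-0.05],0,0.9]
  ]
}}

```text
time: 5.8
position: [0.5729, -0.1098, 0.2244]
tool_rot: [0.608, 0.794, 0.004, 0.004]
ft_force: [-2.9, -1.1, 5.3]
grip_width: 0.0239
```

Request:
{"fn": "carry_out", "kwargs": {
  "steps": [
    [[0.1,0.03,0],0,0.9]
  ]
}}

```text
time: 5.9
position: [0.5743, -0.1093, 0.2246]
tool_rot: [0.608, 0.794, 0.004, 0.004]
ft_force: [-2.8, -0.9, 2.0]
grip_width: 0.0237
```

Request:
{"fn": "carry_out", "kwargs": {
  "steps": [
    [[0.1,0.03,0],0,0.9]
  ]
}}

```text
time: 6.0
position: [0.5756, -0.109, 0.2246]
tool_rot: [0.608, 0.794, 0.004, 0.004]
ft_force: [-1.2, -2.0, 3.8]
grip_width: 0.0236
```

Request:
{"fn": "carry_out", "kwargs": {
  "steps": [
    [[0.15,0.04,0],0,0.9]
  ]
}}

```text
time: 6.1
position: [0.5772, -0.1086, 0.2246]
tool_rot: [0.608, 0.794, 0.005, 0.004]
ft_force: [-3.4, -1.7, 2.1]
grip_width: 0.0236
```

Request:
{"fn": "carry_out", "kwargs": {
  "steps": [
    [[0.15,0.04,0],0,0.9]
  ]
}}

```text
time: 6.2
position: [0.5789, -0.1081, 0.2245]
tool_rot: [0.608, 0.794, 0.005, 0.004]
ft_force: [-3.0, -1.5, 2.6]
grip_width: 0.0237
```

```bash
python3 st.py
python3 - <<'E'
from h import *
o=[]
for n,(x,y) in(("side",(212,163)),("top",(210,160))):
    c=grab(n); o.append(cv2.resize(c["bgr"][y:y+80,x:x+80],(400,400),interpolation=cv2.INTER_CUBIC))
cv2.imwrite("pics/c3.png",np.hstack(o))
E
```

```text
t 6.2 p [ 0.5789 -0.1081  0.2245] yaw 105.05 z [ 0.012  0.002 -1.   ] f [-3.04 -1.49  2.56] m [-0.208  0.547  0.005] w 0.0237
cap frame mm 7.2 -0.5
```

View pics/c3.png

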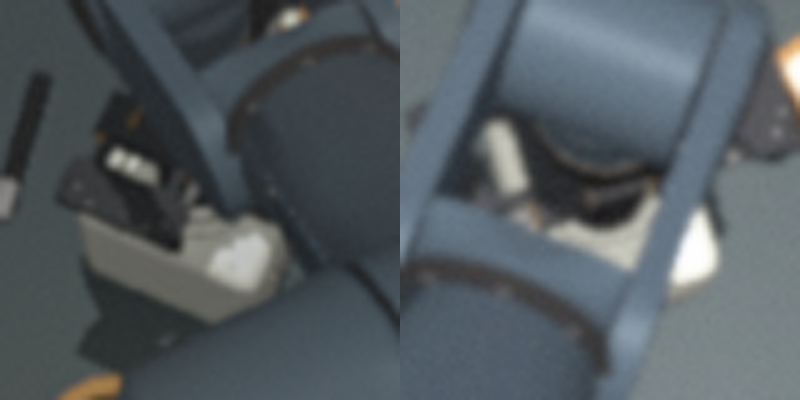

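Request:
{"fn": "carry_out", "kwargs": {
  "steps": [
    [[0,0,0],0,0.5],
    [[0,0,0],0,0.3],
    [[0,0,0.5],0,0.1],
    [[0,0,3],0,0],
    [[0,0,3],0,0],
    [[-1,4,1],-8,0],
    [[-1,4.5,0],-8,0],
    [[-1,4.5,0],-8,0],
    [[-1,4.5,0],-8,0],
    [[-1,4.5,0],-8,0]
  ]
}}

```text
time: 7.3
position: [0.5362, 0.1062, 0.3038]
tool_rot: [0.847, 0.532, 0.01, 0.011]
ft_force: [0.5, 0.7, 1.0]
grip_width: 0.086
```

Request:
{"fn": "carry_out", "kwargs": {
  "steps": [
    [[-1,4,0],-8,0],
    [[-1,4,0],-8,0],
    [[-1,2,0],-8,0],
    [[0,0,0],-8,0],
    [[0,0,0],-8,0],
    [[0,0,0],-8,0],
    [[0,0,0],0,0]
  ]
}}

```text
time: 8.0
position: [0.5041, 0.2163, 0.3068]
tool_rot: [0.991, 0.136, 0.009, 0.013]
ft_force: [-0.2, 0.0, 0.2]
grip_width: 0.0869
```

```bash
python3 st.py
python3 - <<'E'
from h import *
o=[]
for n,(x,y) in(("side",(222,173)),("top",(220,170))):
    c=grab(n); o.append(cv2.resize(c["bgr"][y:y+60,x:x+60],(400,400),interpolation=cv2.INTER_CUBIC))
cv2.imwrite("pics/c4.png",np.hstack(o))
E
```

```text
t 8.0 p [0.5041 0.2163 0.3068] yaw 15.59 z [ 0.022 -0.023 -1.   ] f [-0.18  0.01  0.23] m [-0.072  0.06   0.022] w 0.0869
cap frame mm 18.9 332.2
```

View pics/c4.png

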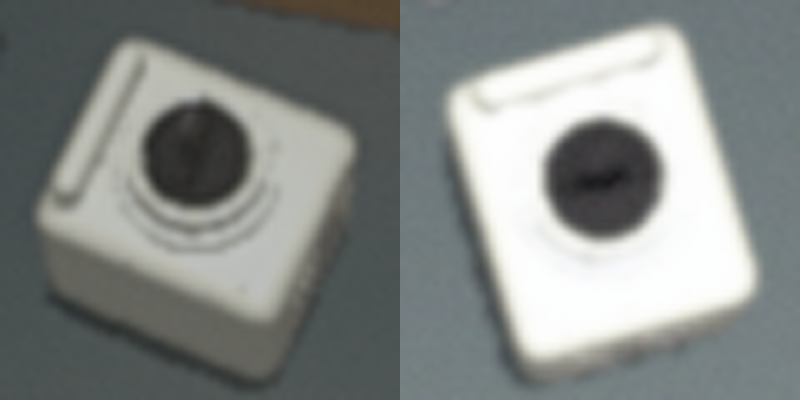

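The canister hasn't moved and the tab is up; I'll stretch the contrast to measure the tab's top edge.

Run:
```python
from h import *
o=[]
u=np.array([np.cos(np.radians(15)),np.sin(np.radians(15)),0]);v=np.array([-u[1],u[0],0])
for n in("side","top"):
    c=grab(n); im=np.mean([grab(n)["bgr"].astype(float) for _ in range(6)],0)
    x,y=(238,182) if n=="side" else (238,184)
    k=16; e=cv2.resize(im[y:y+25,x:x+25],(400,400),interpolation=cv2.INTER_CUBIC); e=np.clip((e-20)*3.2,0,255).astype(np.uint8)
    for ang,col in((90,(0,255,0)),(75,(0,0,255))):
        t=np.radians(ang); H=np.array([.5718,-.1095,.170]); ez=np.array([0,0,1.])
        a=-u*np.cos(t)+ez*np.sin(t); b=u*np.sin(t)+ez*np.cos(t)
        for s in(-.012,.012):
            for w in(-.004,.004):
                q=proj(c,H+a*.046+b*w+v*s); cv2.circle(e,(int((q[0]-x+.5)*k),int((q[1]-y+.5)*k)),3,col,-1)
    o.append(e)
cv2.imwrite("pics/c5.png",np.hstack(o))
```

```text
(no output)
```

View pics/c5.png

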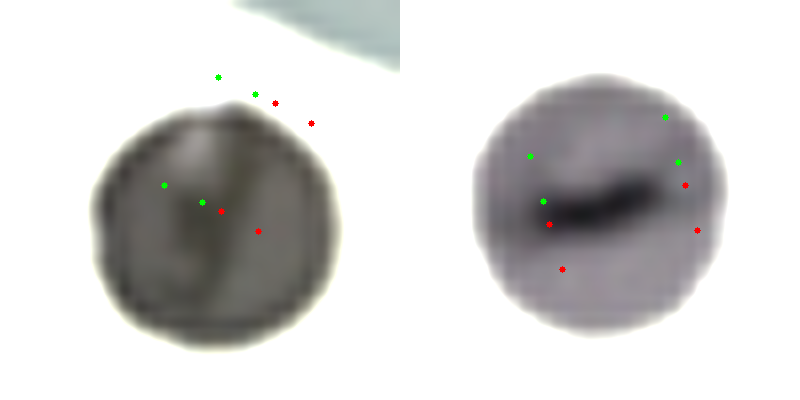

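Request:
{"fn": "carry_out", "kwargs": {
  "steps": [
    [[0.9,-4.3,-0.4],0,0],
    [[0.9,-4.3,-0.3],0,0],
    [[0.9,-4.3,-0.3],0,0],
    [[0.9,-4.3,-0.3],0,0],
    [[0.9,-4.3,0],0,0],
    [[0.9,-4.3,0],0,0],
    [[0.8,-3.5,0],0,0],
    [[0.2,-1,0],0,0],
    [[0,0,0],0,0],
    [[0,0,0],0,0]
  ],
  "squeeze": 4
}}

```text
time: 9.8
position: [0.5694, -0.0968, 0.2934]
tool_rot: [0.99, 0.138, 0.011, 0.012]
ft_force: [-0.1, 0.4, -0.2]
grip_width: 0.0873
```

```bash
python3 st.py
```

```text
t 9.8 p [ 0.5694 -0.0968  0.2934] yaw 15.88 z [ 0.025 -0.021 -0.999] f [-0.08  0.42 -0.23] m [-0.073  0.032 -0.016] w 0.0873
cap frame mm 1.0 12.9
```

Request:
{"fn": "carry_out", "kwargs": {
  "steps": [
    [[0.25,-1.2,-1],-1,0.2],
    [[0,0,-1.5],0,0.3],
    [[0,0,0],0,0.4],
    [[0,0,0],0,0.5]
  ]
}}

```text
time: 10.2
position: [0.5714, -0.105, 0.2669]
tool_rot: [0.991, 0.132, 0.011, 0.012]
ft_force: [-0.3, 0.1, 0.6]
grip_width: 0.0627
```

```bash
python3 st.py
```

```text
t 10.2 p [ 0.5714 -0.105   0.2669] yaw 15.13 z [ 0.024 -0.021 -0.999] f [-0.32  0.06  0.58] m [-0.066  0.047 -0.005] w 0.0627
cap frame mm 0.8 4.5
```

Request:
{"fn": "carry_out", "kwargs": {
  "steps": [
    [[0.1,-0.4,-1.5],0,0.5],
    [[0,0,-1.5],0,0.5],
    [[0,0,-1.5],0,0.5],
    [[0,0,-0.8],0,0.5],
    [[0,0,0],0,0.5],
    [[0,0,0],0,0.5]
  ]
}}

```text
time: 10.8
position: [0.5744, -0.1067, 0.2154]
tool_rot: [0.991, 0.134, 0.013, 0.013]
ft_force: [-0.1, -0.4, -0.5]
grip_width: 0.044
```

```bash
python3 st.py
```

```text
t 10.8 p [ 0.5744 -0.1067  0.2154] yaw 15.39 z [ 0.03  -0.023 -0.999] f [-0.13 -0.38 -0.52] m [-0.044  0.096 -0.024] w 0.044
cap frame mm 3.3 2.0
```

Request:
{"fn": "carry_out", "kwargs": {
  "steps": [
    [[-0.25,-0.28,-0.8],0,0.5],
    [[0,0,-0.6],0,0.5],
    [[0,0,0],0,0.5],
    [[0,0,0],0,0.65]
  ]
}}

```text
time: 11.2
position: [0.5727, -0.1101, 0.2023]
tool_rot: [0.991, 0.134, 0.015, 0.014]
ft_force: [-0.5, -0.1, 1.0]
grip_width: 0.0404
```

```bash
python3 st.py
```

```text
t 11.2 p [ 0.5727 -0.1101  0.2023] yaw 15.41 z [ 0.033 -0.024 -0.999] f [-0.49 -0.06  1.02] m [-0.042  0.021 -0.011] w 0.0404
cap frame mm 0.8 -0.8
```

Close gently in steps, watching the force.

Request:
{"fn": "carry_out", "kwargs": {
  "steps": [
    [[0,0,0],0,0.75],
    [[0,0,0],0,0.75],
    [[0,0,0],0,0.8]
  ],
  "squeeze": 4
}}

```text
time: 11.5
position: [0.5731, -0.1103, 0.2027]
tool_rot: [0.991, 0.134, 0.015, 0.014]
ft_force: [-0.5, 0.3, -0.4]
grip_width: 0.0216
```

Request:
{"fn": "carry_out", "kwargs": {
  "steps": [
    [[0,0,0],0,0.85],
    [[0,0,0],0,0.85]
  ]
}}

```text
time: 11.7
position: [0.5732, -0.1103, 0.2029]
tool_rot: [0.991, 0.134, 0.015, 0.014]
ft_force: [-0.5, -0.5, -0.3]
grip_width: 0.0143
```

Request:
{"fn": "carry_out", "kwargs": {
  "steps": [
    [[0,0,0],0,0.92],
    [[0,0,0],0,0.92]
  ]
}}

```text
time: 11.9
position: [0.5724, -0.1105, 0.2029]
tool_rot: [0.991, 0.134, 0.014, 0.015]
ft_force: [-2.7, -1.1, 1.9]
grip_width: 0.0081
```

Request:
{"fn": "carry_out", "kwargs": {
  "steps": [
    [[0,0,0],0,1],
    [[0,0,0],0,1]
  ],
  "squeeze": 15
}}

```text
time: 12.1
position: [0.572, -0.1106, 0.203]
tool_rot: [0.991, 0.134, 0.014, 0.015]
ft_force: [-0.6, -0.4, 0.6]
grip_width: 0.0079
```

Request:
{"fn": "carry_out", "kwargs": {
  "steps": [
    [[0,0,0],0,1],
    [[0,0,0],0,1]
  ],
  "squeeze": 50
}}

```text
time: 12.3
position: [0.5721, -0.1106, 0.2029]
tool_rot: [0.991, 0.134, 0.014, 0.015]
ft_force: [-2.5, -0.8, 0.3]
grip_width: 0.0077
```

```bash
python3 st.py
```

```text
t 12.3 p [ 0.5721 -0.1106  0.2029] yaw 15.44 z [ 0.032 -0.025 -0.999] f [-2.46 -0.75  0.28] m [-0.173  0.235  0.045] w 0.0077
cap frame mm -0.0 -1.1
```

Request:
{"fn": "carry_out", "kwargs": {
  "steps": [
    [[0,0,-0.1],0,1]
  ]
}}

```text
time: 12.4
position: [0.5721, -0.1107, 0.2026]
tool_rot: [0.991, 0.134, 0.014, 0.015]
ft_force: [-2.7, 0.0, 8.6]
grip_width: 0.0076
```

Request:
{"fn": "carry_out", "kwargs": {
  "steps": [
    [[0,0,-0.2],0,1]
  ]
}}

```text
time: 12.5
position: [0.5721, -0.1107, 0.2018]
tool_rot: [0.991, 0.134, 0.014, 0.015]
ft_force: [-3.4, -0.0, 9.9]
grip_width: 0.0072
```

Request:
{"fn": "carry_out", "kwargs": {
  "steps": [
    [[0,0,-0.2],0,1]
  ]
}}

```text
time: 12.6
position: [0.5721, -0.1107, 0.2014]
tool_rot: [0.991, 0.134, 0.015, 0.015]
ft_force: [-4.8, 1.5, 11.9]
grip_width: 0.0076
```

Request:
{"fn": "carry_out", "kwargs": {
  "steps": [
    [[-0.03,0,-0.28],0,1]
  ]
}}

```text
time: 12.7
position: [0.572, -0.1107, 0.2005]
tool_rot: [0.991, 0.134, 0.015, 0.015]
ft_force: [-4.7, 0.8, 12.7]
grip_width: 0.0075
```

Request:
{"fn": "carry_out", "kwargs": {
  "steps": [
    [[-0.03,0,-0.28],0,1]
  ]
}}

```text
time: 12.8
position: [0.572, -0.1107, 0.2]
tool_rot: [0.991, 0.134, 0.016, 0.016]
ft_force: [-4.2, 2.0, 14.1]
grip_width: 0.0076
```

Request:
{"fn": "carry_out", "kwargs": {
  "steps": [
    [[0,0,-0.28],0,1]
  ]
}}

```text
time: 12.9
position: [0.572, -0.1106, 0.1995]
tool_rot: [0.991, 0.134, 0.016, 0.016]
ft_force: [-5.0, 0.2, 15.3]
grip_width: 0.0077
```

Request:
{"fn": "carry_out", "kwargs": {
  "steps": [
    [[-0.05,0,-0.28],0,1],
    [[-0.05,0,-0.28],0,1],
    [[-0.05,0,-0.28],0,1]
  ]
}}

```text
time: 13.2
position: [0.5718, -0.1106, 0.1994]
tool_rot: [0.991, 0.135, 0.019, 0.018]
ft_force: [-4.7, 0.9, 16.3]
grip_width: 0.0076
```

Request:
{"fn": "carry_out", "kwargs": {
  "steps": [
    [[-0.03,0,-0.28],1,1],
    [[-0.03,0,-0.28],1,1]
  ]
}}

```text
time: 13.4
position: [0.5716, -0.1105, 0.1993]
tool_rot: [0.988, 0.152, 0.021, 0.018]
ft_force: [-4.8, 0.6, 16.6]
grip_width: 0.0078
```

```bash
python3 st.py
```

```text
t 13.4 p [ 0.5716 -0.1105  0.1993] yaw 17.52 z [ 0.047 -0.029 -0.998] f [-4.8   0.61 16.61] m [ 0.168  0.984 -0.205] w 0.0078
cap frame mm -0.4 -1.0
```

Request:
{"fn": "carry_out", "kwargs": {
  "steps": [
    [[-0.1,0,-0.3],3,1],
    [[-0.1,0,-0.3],3,1],
    [[-0.1,0,-0.3],3,1]
  ]
}}

```text
time: 13.7
position: [0.5713, -0.1106, 0.1993]
tool_rot: [0.973, 0.23, 0.027, 0.018]
ft_force: [-4.6, 1.3, 16.1]
grip_width: 0.0079
```

```bash
python3 st.py
```

```text
t 13.7 p [ 0.5713 -0.1106  0.1993] yaw 26.71 z [ 0.061 -0.023 -0.998] f [-4.57  1.31 16.12] m [ 0.314  0.793 -0.199] w 0.0079
cap frame mm -0.8 -0.9
```

Request:
{"fn": "carry_out", "kwargs": {
  "steps": [
    [[-0.1,0,-0.38],3,1],
    [[-0.1,0,-0.38],3,1]
  ]
}}

```text
time: 13.9
position: [0.5711, -0.1107, 0.1981]
tool_rot: [0.959, 0.282, 0.032, 0.018]
ft_force: [-5.2, 1.4, 18.4]
grip_width: 0.0076
```

Request:
{"fn": "carry_out", "kwargs": {
  "steps": [
    [[-0.1,0,-0.36],4,1],
    [[-0.1,0,-0.36],4,1]
  ]
}}

```text
time: 14.1
position: [0.571, -0.1108, 0.1978]
tool_rot: [0.936, 0.35, 0.036, 0.018]
ft_force: [-5.1, 0.5, 18.6]
grip_width: 0.0078
```

```bash
python3 st.py
```

```text
t 14.1 p [ 0.571  -0.1108  0.1978] yaw 41.09 z [ 0.08  -0.008 -0.997] f [-5.09  0.54 18.64] m [ 0.394  1.072 -0.171] w 0.0078
cap frame mm -1.1 -1.0
```

Request:
{"fn": "carry_out", "kwargs": {
  "steps": [
    [[-0.2,0,-0.36],5.5,1],
    [[-0.2,0,-0.36],5,1]
  ],
  "squeeze": 42
}}

```text
time: 14.3
position: [0.5707, -0.1111, 0.1981]
tool_rot: [0.899, 0.436, 0.043, 0.017]
ft_force: [-3.6, 1.4, 17.0]
grip_width: 0.0075
```

```bash
python3 st.py
```

```text
t 14.3 p [ 0.5707 -0.1111  0.1981] yaw 51.91 z [ 0.092  0.006 -0.996] f [-3.61  1.39 17.  ] m [ 0.494  0.749 -0.162] w 0.0075
cap frame mm -1.5 -1.3
```

Request:
{"fn": "carry_out", "kwargs": {
  "steps": [
    [[-0.15,0.05,-0.39],3,1]
  ]
}}

```text
time: 14.4
position: [0.5708, -0.1112, 0.198]
tool_rot: [0.886, 0.46, 0.045, 0.018]
ft_force: [-4.3, 0.2, 18.8]
grip_width: 0.0079
```

```bash
python3 st.py
```

```text
t 14.4 p [ 0.5708 -0.1112  0.198 ] yaw 55.03 z [ 0.097  0.009 -0.995] f [-4.33  0.23 18.84] m [ 0.163  1.022 -0.187] w 0.0079
cap frame mm -1.4 -1.4
```

Request:
{"fn": "carry_out", "kwargs": {
  "steps": [
    [[-0.15,0.05,-0.36],3,1]
  ]
}}

```text
time: 14.5
position: [0.5709, -0.1113, 0.198]
tool_rot: [0.874, 0.484, 0.048, 0.019]
ft_force: [-3.4, -0.1, 17.8]
grip_width: 0.0078
```

```bash
python3 st.py
```

```text
t 14.5 p [ 0.5709 -0.1113  0.198 ] yaw 58.13 z [ 0.102  0.013 -0.995] f [-3.41 -0.05 17.82] m [ 0.232  1.041 -0.155] w 0.0078
cap frame mm -1.4 -1.5
```

Request:
{"fn": "carry_out", "kwargs": {
  "steps": [
    [[-0.15,0.05,-0.37],3,1]
  ]
}}

```text
time: 14.6
position: [0.5709, -0.1115, 0.1979]
tool_rot: [0.86, 0.507, 0.05, 0.02]
ft_force: [-4.1, 0.2, 18.8]
grip_width: 0.008
```

```bash
python3 st.py
```

```text
t 14.6 p [ 0.5709 -0.1115  0.1979] yaw 61.22 z [ 0.106  0.016 -0.994] f [-4.08  0.25 18.83] m [ 0.212  1.008 -0.165] w 0.008
cap frame mm -1.4 -1.7
```

Request:
{"fn": "carry_out", "kwargs": {
  "steps": [
    [[-0.15,0.08,-0.36],3,1]
  ]
}}

```text
time: 14.7
position: [0.571, -0.1115, 0.198]
tool_rot: [0.846, 0.53, 0.052, 0.021]
ft_force: [-4.5, -1.5, 17.3]
grip_width: 0.0075
```

```bash
python3 st.py
```

```text
t 14.7 p [ 0.571  -0.1115  0.198 ] yaw 64.33 z [ 0.11   0.02  -0.994] f [-4.54 -1.55 17.28] m [-0.081  0.825 -0.208] w 0.0075
cap frame mm -1.3 -1.7
```

Request:
{"fn": "carry_out", "kwargs": {
  "steps": [
    [[-0.15,0.05,-0.38],3,1]
  ]
}}

```text
time: 14.8
position: [0.571, -0.1117, 0.1978]
tool_rot: [0.831, 0.553, 0.054, 0.022]
ft_force: [-5.2, 0.8, 18.2]
grip_width: 0.0076
```

```bash
python3 st.py
```

```text
t 14.8 p [ 0.571  -0.1117  0.1978] yaw 67.42 z [ 0.114  0.024 -0.993] f [-5.24  0.83 18.18] m [ 0.329  0.973 -0.133] w 0.0076
cap frame mm -1.3 -1.9
```

Request:
{"fn": "carry_out", "kwargs": {
  "steps": [
    [[-0.18,0.06,-0.37],3,1]
  ]
}}

```text
time: 14.9
position: [0.5709, -0.1117, 0.1978]
tool_rot: [0.816, 0.575, 0.057, 0.023]
ft_force: [-3.6, 0.9, 18.4]
grip_width: 0.0079
```

```bash
python3 st.py
```

```text
t 14.9 p [ 0.5709 -0.1117  0.1978] yaw 70.51 z [ 0.118  0.028 -0.993] f [-3.57  0.89 18.37] m [ 0.267  0.917 -0.153] w 0.0079
cap frame mm -1.4 -1.8
```

Request:
{"fn": "carry_out", "kwargs": {
  "steps": [
    [[-0.15,0.06,-0.37],3,1]
  ]
}}

```text
time: 15.0
position: [0.571, -0.1117, 0.1977]
tool_rot: [0.8, 0.596, 0.059, 0.023]
ft_force: [-3.5, -0.1, 17.5]
grip_width: 0.0079
```

```bash
python3 st.py
```

```text
t 15.0 p [ 0.571  -0.1117  0.1977] yaw 73.61 z [ 0.122  0.033 -0.992] f [-3.54 -0.13 17.52] m [ 0.085  0.7   -0.159] w 0.0079
cap frame mm -1.3 -2.0
```

Request:
{"fn": "carry_out", "kwargs": {
  "steps": [
    [[-0.12,0.06,-0.38],3,1]
  ]
}}

```text
time: 15.1
position: [0.5715, -0.1119, 0.1976]
tool_rot: [0.784, 0.618, 0.061, 0.024]
ft_force: [-4.6, -0.3, 17.8]
grip_width: 0.0078
```

```bash
python3 st.py
```

```text
t 15.1 p [ 0.5715 -0.1119  0.1976] yaw 76.68 z [ 0.126  0.037 -0.991] f [-4.61 -0.33 17.83] m [ 0.075  0.698 -0.283] w 0.0078
cap frame mm -0.9 -2.2
```

Request:
{"fn": "carry_out", "kwargs": {
  "steps": [
    [[-0.14,0.06,-0.37],1.5,1]
  ]
}}

```text
time: 15.2
position: [0.5717, -0.1119, 0.1976]
tool_rot: [0.776, 0.628, 0.063, 0.026]
ft_force: [-3.9, 0.5, 18.1]
grip_width: 0.0077
```

```bash
python3 st.py
```

```text
t 15.2 p [ 0.5717 -0.1119  0.1976] yaw 78.19 z [ 0.13   0.039 -0.991] f [-3.87  0.46 18.13] m [ 0.248  0.942 -0.385] w 0.0077
cap frame mm -0.7 -2.3
```

Request:
{"fn": "carry_out", "kwargs": {
  "steps": [
    [[-0.14,0.06,-0.37],0.7,1]
  ]
}}

```text
time: 15.3
position: [0.5718, -0.1119, 0.1975]
tool_rot: [0.772, 0.632, 0.065, 0.028]
ft_force: [-4.9, -0.3, 19.1]
grip_width: 0.0076
```

```bash
python3 st.py
```

```text
t 15.3 p [ 0.5718 -0.1119  0.1975] yaw 78.84 z [ 0.135  0.039 -0.99 ] f [-4.86 -0.26 19.09] m [ 0.243  1.069 -0.401] w 0.0076
cap frame mm -0.6 -2.4
```

Request:
{"fn": "carry_out", "kwargs": {
  "steps": [
    [[-0.12,0.05,-0.33],-0.5,1],
    [[0,0,-0.15],0,0.85],
    [[0,0,0],0,0.75],
    [[0,0,0],0,0.6],
    [[0,0,0],0,0.5],
    [[0,0,0],0,0.5]
  ]
}}

```text
time: 15.9
position: [0.5736, -0.112, 0.1976]
tool_rot: [0.775, 0.627, 0.068, 0.032]
ft_force: [-0.6, -0.3, -0.4]
grip_width: 0.0369
```

```bash
python3 st.py
```

```text
t 15.9 p [ 0.5736 -0.112   0.1976] yaw 78.19 z [ 0.145  0.036 -0.989] f [-0.63 -0.33 -0.35] m [-0.027  0.04   0.03 ] w 0.0369
cap frame mm 1.1 -2.9
```

Request:
{"fn": "carry_out", "kwargs": {
  "steps": [
    [[0,0,1],0,0.5],
    [[0,0,2],0,0.3],
    [[0,0,3],0,0.1],
    [[0,0,3],0,0],
    [[-1,4.5,0],0,0],
    [[-1,4.5,0],0,0],
    [[-1,4.5,0],0,0],
    [[-1,4.5,0],0,0],
    [[-1,4.5,0],0,0],
    [[-1,4.5,0],0,0]
  ]
}}

```text
time: 16.9
position: [0.5146, 0.1596, 0.296]
tool_rot: [0.779, 0.622, 0.071, 0.035]
ft_force: [0.9, -0.1, -0.6]
grip_width: 0.0866
```

Request:
{"fn": "carry_out", "kwargs": {
  "steps": [
    [[-1,4,0],0,0],
    [[-0.5,2,0],0,0],
    [[0,0,0],0,0]
  ]
}}

```text
time: 17.2
position: [0.4965, 0.2274, 0.298]
tool_rot: [0.777, 0.624, 0.072, 0.035]
ft_force: [0.7, -1.0, 0.5]
grip_width: 0.0869
```

```bash
python3 st.py
python3 - <<'E'
from h import *
o=[]
for n,(x,y) in(("side",(222,173)),("top",(220,170))):
    im=np.mean([grab(n)["bgr"].astype(float) for _ in range(6)],0)
    a=cv2.imread(f"pics/{n}0.png").astype(float)
    print(n,"changed px outside cap:",[ (int(i),int(j)) for j,i in np.argwhere(np.abs(im-a).max(2)[y:y+60,x:x+60]>60)+[y,x]][:40])
    e=cv2.resize(im[y:y+60,x:x+60],(400,400),interpolation=cv2.INTER_CUBIC)
    x,y=(238,182) if n=="side" else (238,184)
    f=cv2.resize(im[y:y+25,x:x+25],(200,200),interpolation=cv2.INTER_CUBIC); f=np.clip((f-20)*3.2,0,255)
    e=np.vstack([e,np.zeros((200,400,3))]); e[400:,:200]=f; o.append(np.clip(e,0,255).astype(np.uint8))
cv2.imwrite("pics/c6.png",np.hstack(o))
E
```

```text
t 17.2 p [0.4965 0.2274 0.298 ] yaw 77.85 z [ 0.155  0.036 -0.987] f [ 0.72 -1.02  0.48] m [-0.032  0.099 -0.004] w 0.0869
cap frame mm 14.4 344.9
side changed px outside cap: [(250, 187), (260, 195), (261, 195), (260, 196), (261, 196), (262, 196), (263, 196), (264, 196), (259, 197), (260, 197), (261, 197), (262, 197), (263, 197), (264, 197), (265, 197), (259, 198), (260, 198), (261, 198), (262, 198), (263, 198), (264, 198), (265, 198), (259, 199), (260, 199), (261, 199), (262, 199), (263, 199), (264, 199), (259, 200), (260, 200), (261, 200), (262, 200), (263, 200), (264, 200), (258, 201), (259, 201), (260, 201), (261, 201), (262, 201), (263, 201)]
top changed px outside cap: [(254, 204), (255, 204), (256, 204), (250, 205), (251, 205), (252, 205), (253, 205), (254, 205), (255, 205), (256, 205), (257, 205), (249, 206), (250, 206), (251, 206), (252, 206), (253, 206), (254, 206), (255, 206), (256, 206), (257, 206), (249, 207), (250, 207), (251, 207), (252, 207), (253, 207), (254, 207), (255, 207), (256, 207), (257, 207), (249, 208), (250, 208), (251, 208), (252, 208), (253, 208), (254, 208), (255, 208), (256, 208), (257, 208), (258, 208), (249, 209)]
```

View pics/c6.png

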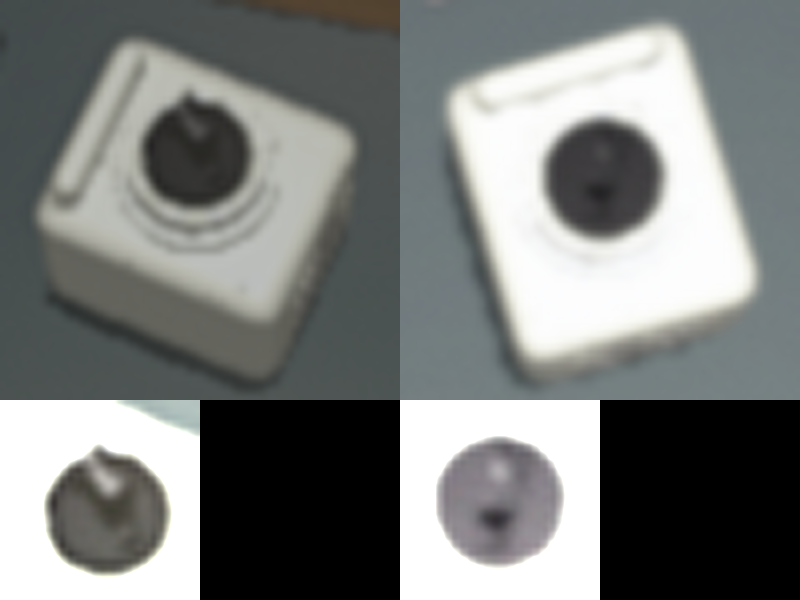

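Run:
```python
from h import *
def fit(g,lo,hi,c):
    P=[]
    for t in np.radians(np.arange(lo,hi,2)):
        r=np.arange(38,75,.1); s=cv2.remap(g,(c[0]+r*np.cos(t)).astype(np.float32)[None],(c[1]+r*np.sin(t)).astype(np.float32)[None],1)[0]
        i=np.argmax(s>120); P.append([c[0]+r[i]*np.cos(t),c[1]+r[i]*np.sin(t)])
    P=np.array(P); s=np.linalg.lstsq(np.c_[2*P,np.ones(len(P))],(P**2).sum(1),rcond=None)[0]
    return np.r_[s[:2],np.sqrt(s[2]+s[:2]@s[:2])]/6.667
for nm,x0,c,lo,hi in(("side",0,(196,155),-30,220),("top",400,(204,178),-180,180)):
    a,b=[cv2.imread(f"pics/{f}.png")[:400,x0:x0+400].max(2).astype(np.float32) for f in("c4","c6")]
    fa,fb=fit(a,lo,hi,c),fit(b,lo,hi,c)
    cam=grab(nm); A=[.5718,-.1095]
    print(nm,"measured shift px",(fb-fa).round(2),"expected for +3mm",(np.array(proj(cam,A+[.167]))-proj(cam,A+[.164])).round(2))
```

```text
side measured shift px [-0.02 -0.01  0.02] expected for +3mm [-0.01 -0.29]
top measured shift px [ 0.01 -0.08  0.03] expected for +3mm [ 0.02 -0.16]
```

Run:
```python
from h import *
for nm,x0,c in(("side",0,(196,155)),("top",400,(204,178))):
    E=[]
    for f in("c4","c6"):
        g=cv2.imread(f"pics/{f}.png")[:400,x0:x0+400].max(2).astype(np.float32); e=[]
        for t in np.radians(np.arange(-180,180,2)):
            r=np.arange(38,75,.1); s=cv2.remap(g,(c[0]+r*np.cos(t)).astype(np.float32)[None],(c[1]+r*np.sin(t)).astype(np.float32)[None],1)[0]
            e.append(r[np.argmax(s>120)])
        E.append(e)
    d=(np.array(E[1])-E[0])/6.667
    print(nm,[(a,round(float(np.median(d[(a+180)//2:(a+200)//2])),2)) for a in range(-180,180,20)])
```

```text
side [(-180, 0.06), (-160, 0.01), (-140, 0.15), (-120, 0.16), (-100, 0.64), (-80, -0.04), (-60, 0.04), (-40, 0.0), (-20, 0.02), (0, 0.0), (20, -0.01), (40, 0.01), (60, 0.01), (80, 0.01), (100, 0.01), (120, 0.01), (140, 0.01), (160, 0.04)]
top [(-180, 0.01), (-160, 0.07), (-140, 0.13), (-120, 0.09), (-100, 0.08), (-80, 0.1), (-60, 0.08), (-40, 0.04), (-20, 0.04), (0, 0.07), (20, 0.1), (40, 0.0), (60, -0.16), (80, -0.07), (100, -0.01), (120, -0.04), (140, -0.01), (160, 0.01)]
```

Run:
```python
from h import *
for nm,c,x,y in(("side",(250.95,195.8),222,173),("top",(250.2,196.2),220,170)):
    now=np.mean([grab(nm)["bgr"].astype(np.float32) for _ in range(8)],0).max(2)
    up=lambda g:cv2.resize(g[y:y+60,x:x+60],(400,400),interpolation=cv2.INTER_CUBIC)
    A=up(cv2.imread(f"pics/{nm}0.png").max(2).astype(np.float32)); B=up(now)
    C=cv2.imread("pics/c4.png").max(2).astype(np.float32)[:, (0 if nm=="side" else 400):][:,:400]
    cc=((c[0]-x+.5)*6.667,(c[1]-y+.5)*6.667)
    def prof(g):
        th=np.radians(np.arange(-180,180,2))[:,None]; r=np.arange(40,72,.25)[None]
        return cv2.remap(g,(cc[0]+r*np.cos(th)).astype(np.float32),(cc[1]+r*np.sin(th)).astype(np.float32),1)
    pb=prof(B)
    for k,g in(("ref0",A),("c4",C)):
        p=prof(g); con=p[:,-20:].mean(1)-p[:,:12].mean(1)
        d=(p-pb).sum(1)*.25/con/6.667
        print(nm,k,[(a,round(float(np.median(d[(a+180)//2:(a+200)//2])),2)) for a in range(-180,180,20)])
```

```text
side ref0 [(-180, -0.04), (-160, -0.08), (-140, 0.04), (-120, -0.05), (-100, 0.55), (-80, 0.09), (-60, -0.09), (-40, -0.13), (-20, -0.83), (0, -9.48), (20, -10.34), (40, -0.73), (60, -0.16), (80, -0.14), (100, -0.12), (120, -0.14), (140, -0.12), (160, -0.09)]
side c4 [(-180, 0.08), (-160, 0.01), (-140, 0.15), (-120, 0.11), (-100, 0.74), (-80, -0.03), (-60, 0.03), (-40, 0.01), (-20, 0.04), (0, 0.01), (20, -0.02), (40, 0.03), (60, 0.02), (80, 0.04), (100, 0.05), (120, 0.02), (140, 0.02), (160, 0.03)]
top ref0 [(-180, -0.13), (-160, -0.07), (-140, -0.02), (-120, -0.02), (-100, -0.0), (-80, -0.0), (-60, -0.05), (-40, -0.12), (-20, -0.17), (0, -0.08), (20, -0.13), (40, -1.35), (60, -7.03), (80, -4.95), (100, -0.31), (120, -0.19), (140, -0.17), (160, -0.18)]
top c4 [(-180, 0.01), (-160, 0.08), (-140, 0.12), (-120, 0.09), (-100, 0.14), (-80, 0.15), (-60, 0.11), (-40, -0.01), (-20, -0.01), (0, 0.05), (20, 0.1), (40, 0.02), (60, -0.21), (80, -0.04), (100, 0.04), (120, 0.01), (140, -0.04), (160, -0.07)]
```

Run:
```python
from h import *
for nm,x,y,x0,cc in(("side",238,182,0,(215,228)),("top",238,184,400,(200,205))):
    im=np.mean([grab(nm)["bgr"].astype(float) for _ in range(6)],0)
    B=np.clip((cv2.resize(im[y:y+25,x:x+25],(400,400),interpolation=cv2.INTER_CUBIC)-20)*3.2,0,255).astype(np.uint8)
    A=cv2.imread("pics/c5.png")[:,x0:x0+400]
    for th in(150,190,230):
        R_=[]
        for g in(A,B):
            g=g.max(2).astype(np.float32); e=[]
            for t in np.radians(np.arange(-180,180,2)):
                r=np.arange(165,95,-.25); s=cv2.remap(g,(cc[0]+r*np.cos(t)).astype(np.float32)[None],(cc[1]+r*np.sin(t)).astype(np.float32)[None],1)[0]
                e.append(r[np.argmax(s<th)])
            R_.append(np.array(e))
        d=(R_[1]-R_[0])/16
        print(nm,th,[(a,round(float(np.median(d[(a+180)//2:(a+200)//2])),2)) for a in range(-180,180,20)])
```

```text
side 150 [(-180, 0.12), (-160, -0.02), (-140, 0.12), (-120, -0.08), (-100, 0.69), (-80, -0.06), (-60, 0.04), (-40, 0.02), (-20, 0.06), (0, 0.01), (20, -0.04), (40, 0.02), (60, 0.02), (80, 0.02), (100, 0.05), (120, 0.02), (140, 0.02), (160, 0.05)]
side 190 [(-180, 0.09), (-160, 0.0), (-140, 0.14), (-120, 0.06), (-100, 0.56), (-80, -0.07), (-60, 0.05), (-40, 0.01), (-20, 0.05), (0, 0.01), (20, -0.03), (40, 0.02), (60, 0.02), (80, 0.02), (100, 0.03), (120, 0.02), (140, 0.02), (160, 0.04)]
side 230 [(-180, 0.07), (-160, 0.0), (-140, 0.14), (-120, 0.13), (-100, 0.55), (-80, -0.06), (-60, 0.05), (-40, 0.0), (-20, 0.05), (0, -0.01), (20, -0.02), (40, 0.0), (60, 0.02), (80, 0.02), (100, 0.02), (120, 0.02), (140, 0.01), (160, 0.04)]
top 150 [(-180, -0.06), (-160, 0.1), (-140, 0.21), (-120, 0.14), (-100, 0.3), (-80, 0.27), (-60, 0.23), (-40, -0.09), (-20, -0.14), (0, 0.0), (20, 0.21), (40, -3.37), (60, -3.52), (80, -1.19), (100, -2.95), (120, 0.2), (140, -0.05), (160, -0.16)]
top 190 [(-180, -0.02), (-160, 0.08), (-140, 0.16), (-120, 0.1), (-100, 0.18), (-80, 0.16), (-60, 0.11), (-40, -0.01), (-20, -0.02), (0, 0.11), (20, 0.06), (40, -0.02), (60, -0.22), (80, -0.08), (100, 0.01), (120, -0.02), (140, -0.02), (160, -0.03)]
top 230 [(-180, -0.01), (-160, 0.08), (-140, 0.14), (-120, 0.09), (-100, 0.09), (-80, 0.12), (-60, 0.09), (-40, 0.0), (-20, 0.01), (0, 0.09), (20, 0.06), (40, -0.05), (60, -0.17), (80, -0.16), (100, -0.02), (120, -0.04), (140, -0.01), (160, -0.01)]
```

The images leave the spring-up uncertain, so I'll check the height by touching the tab's top edge very lightly with the closed fingertips. At 2 to 3 N this stays far below the 10 N spring preload.

Request:
{"fn": "carry_out", "kwargs": {
  "steps": [
    [[1,-4.3,0],0,0.5],
    [[1,-4.3,0],0,1],
    [[1,-4.3,0],0,1],
    [[1,-4.3,0],0,1],
    [[1,-4.3,0],0,1],
    [[1,-4.3,0],0,1],
    [[0.9,-4.3,0],0,1],
    [[0.5,-2.6,0],0,1],
    [[0,-0.5,0],0,1],
    [[0,0,0],0,1]
  ],
  "squeeze": 5
}}

```text
time: 20.3
position: [0.5733, -0.1193, 0.2982]
tool_rot: [0.777, 0.625, 0.074, 0.036]
ft_force: [-0.6, 0.2, 0.9]
grip_width: 0.015
```

```bash
python3 st.py
```

```text
t 20.3 p [ 0.5733 -0.1193  0.2982] yaw 77.91 z [ 0.16   0.036 -0.986] f [-0.57  0.25  0.86] m [0.042 0.116 0.016] w 0.015
cap frame mm -1.0 -9.9
```

Request:
{"fn": "carry_out", "kwargs": {
  "steps": [
    [[0,0.8,-0.5],0,1],
    [[0,0,-1.5],0,1],
    [[0,0,-1.5],0,1],
    [[0,0,-0.5],0,1],
    [[0,0,0],0,1],
    [[0,0,0],0,1]
  ]
}}

```text
time: 20.9
position: [0.5709, -0.0996, 0.2567]
tool_rot: [0.774, 0.628, 0.075, 0.033]
ft_force: [-0.8, 0.1, 1.0]
grip_width: 0.0006
```

```bash
python3 st.py
```

```text
t 20.9 p [ 0.5709 -0.0996  0.2567] yaw 78.43 z [ 0.157  0.042 -0.987] f [-0.84  0.06  0.96] m [-0.027  0.084 -0.035] w 0.0006
cap frame mm 1.7 9.8
```

Request:
{"fn": "carry_out", "kwargs": {
  "steps": [
    [[0.1,-0.9,-0.3],0,1],
    [[0,0,0],0,1],
    [[0,0,0],0,1]
  ]
}}

```text
time: 21.2
position: [0.5729, -0.1087, 0.2552]
tool_rot: [0.773, 0.629, 0.075, 0.035]
ft_force: [0.2, 0.8, 0.2]
grip_width: 0.0003
```

```bash
python3 st.py
```

```text
t 21.2 p [ 0.5729 -0.1087  0.2552] yaw 78.52 z [ 0.16   0.041 -0.986] f [0.23 0.76 0.22] m [-0.036  0.116  0.024] w 0.0003
cap frame mm 1.2 0.5
```

Request:
{"fn": "carry_out", "kwargs": {
  "steps": [
    [[0,-0.08,-0.5],0,1],
    [[0,0,-0.25],0,1],
    [[0,0,0],0,1]
  ]
}}

```text
time: 21.5
position: [0.5731, -0.1104, 0.2476]
tool_rot: [0.774, 0.628, 0.076, 0.035]
ft_force: [0.3, 0.8, -0.5]
grip_width: 0.0003
```

Request:
{"fn": "carry_out", "kwargs": {
  "steps": [
    [[0,0,-0.07],0,1]
  ]
}}

```text
time: 21.6
position: [0.5731, -0.1105, 0.2468]
tool_rot: [0.774, 0.628, 0.076, 0.035]
ft_force: [0.5, 0.7, 0.3]
grip_width: 0.0002
```

Request:
{"fn": "carry_out", "kwargs": {
  "steps": [
    [[0,0,-0.05],0,1]
  ]
}}

```text
time: 21.7
position: [0.573, -0.1105, 0.2462]
tool_rot: [0.774, 0.628, 0.076, 0.035]
ft_force: [-0.3, 0.7, 0.6]
grip_width: 0.0004
```

Request:
{"fn": "carry_out", "kwargs": {
  "steps": [
    [[0,0,-0.05],0,1]
  ]
}}

```text
time: 21.8
position: [0.5731, -0.1105, 0.2456]
tool_rot: [0.774, 0.628, 0.076, 0.035]
ft_force: [0.1, -0.4, -0.5]
grip_width: 0.0003
```

Request:
{"fn": "carry_out", "kwargs": {
  "steps": [
    [[0,0,-0.05],0,1]
  ]
}}

```text
time: 21.9
position: [0.573, -0.1105, 0.2451]
tool_rot: [0.774, 0.628, 0.076, 0.035]
ft_force: [0.8, -0.4, 0.1]
grip_width: 0.0005
```

Request:
{"fn": "carry_out", "kwargs": {
  "steps": [
    [[0,0,-0.05],0,1]
  ]
}}

```text
time: 22.0
position: [0.5731, -0.1104, 0.2446]
tool_rot: [0.774, 0.628, 0.076, 0.035]
ft_force: [0.4, -0.4, 0.7]
grip_width: 0.0006
```

Request:
{"fn": "carry_out", "kwargs": {
  "steps": [
    [[0,0,-0.05],0,1]
  ]
}}

```text
time: 22.1
position: [0.5731, -0.1104, 0.2441]
tool_rot: [0.774, 0.628, 0.076, 0.035]
ft_force: [0.6, -0.1, -0.9]
grip_width: 0.0005
```

Request:
{"fn": "carry_out", "kwargs": {
  "steps": [
    [[0,0,-0.05],0,1]
  ]
}}

```text
time: 22.2
position: [0.5732, -0.1104, 0.2436]
tool_rot: [0.774, 0.628, 0.076, 0.035]
ft_force: [0.1, -0.8, 0.4]
grip_width: 0.0004
```

Request:
{"fn": "carry_out", "kwargs": {
  "steps": [
    [[0,0,-0.05],0,1]
  ]
}}

```text
time: 22.3
position: [0.5732, -0.1104, 0.2431]
tool_rot: [0.774, 0.628, 0.076, 0.035]
ft_force: [-0.4, 0.0, 0.2]
grip_width: 0.0005
```

Request:
{"fn": "carry_out", "kwargs": {
  "steps": [
    [[0,0,-0.05],0,1]
  ]
}}

```text
time: 22.4
position: [0.5732, -0.1104, 0.2426]
tool_rot: [0.774, 0.628, 0.076, 0.035]
ft_force: [-0.5, -0.6, 0.2]
grip_width: 0.0002
```

Request:
{"fn": "carry_out", "kwargs": {
  "steps": [
    [[0,0,-0.05],0,1]
  ]
}}

```text
time: 22.5
position: [0.5733, -0.1104, 0.2422]
tool_rot: [0.774, 0.628, 0.076, 0.036]
ft_force: [-0.2, -0.1, 2.3]
grip_width: 0.0009
```

Request:
{"fn": "carry_out", "kwargs": {
  "steps": [
    [[0,0,-0.05],0,1]
  ]
}}

```text
time: 22.6
position: [0.5734, -0.1106, 0.2421]
tool_rot: [0.774, 0.628, 0.076, 0.036]
ft_force: [-1.0, -0.1, 3.5]
grip_width: 0.0003
```

Contact came at TCP z = 0.2422 m, which is what I predicted for the sprung-up cap; shut would have been 0.239. I'll withdraw and do a final check.

Request:
{"fn": "carry_out", "kwargs": {
  "steps": [
    [[0,0,0.5],0,1],
    [[0,0,2],0,1],
    [[0,0,3],0,1],
    [[-1,4.5,0.5],0,1],
    [[-1,4.5,0],0,1],
    [[-1,4.5,0],0,1],
    [[-1,4.5,0],0,1],
    [[-1,4.5,0],0,1],
    [[-1,4.5,0],0,1],
    [[-1,4,0],0,1]
  ]
}}

```text
time: 23.6
position: [0.5035, 0.203, 0.3073]
tool_rot: [0.778, 0.623, 0.079, 0.039]
ft_force: [0.7, 0.2, 0.6]
grip_width: 0.0004
```

Request:
{"fn": "carry_out", "kwargs": {
  "steps": [
    [[-0.5,3,0],0,1],
    [[0,0,0],0,1],
    [[0,0,0],0,1]
  ]
}}

```text
time: 23.9
position: [0.4956, 0.2395, 0.3081]
tool_rot: [0.775, 0.626, 0.08, 0.039]
ft_force: [0.9, 0.9, -0.5]
grip_width: 0.0007
```

```bash
python3 st.py
python3 - <<'E'
from h import *
o=[]
for n,(x,y) in(("side",(192,123)),("top",(170,130))):
    g=np.mean([grab(n)["bgr"].astype(float) for _ in range(4)],0)[y:y+150,x:x+150]; a=cv2.imread(f"pics/{n}0.png")[y:y+150,x:x+150]
    o.append(np.vstack([cv2.resize(i.astype(np.uint8),(300,300),interpolation=cv2.INTER_CUBIC) for i in(a,g)]))
cv2.imwrite("pics/fin.png",np.hstack(o))
E
```

```text
t 23.9 p [0.4956 0.2395 0.3081] yaw 78.2 z [ 0.172  0.04  -0.984] f [ 0.88  0.93 -0.51] m [-0.034  0.11   0.013] w 0.0007
cap frame mm 16.8 356.8
```

View pics/fin.png

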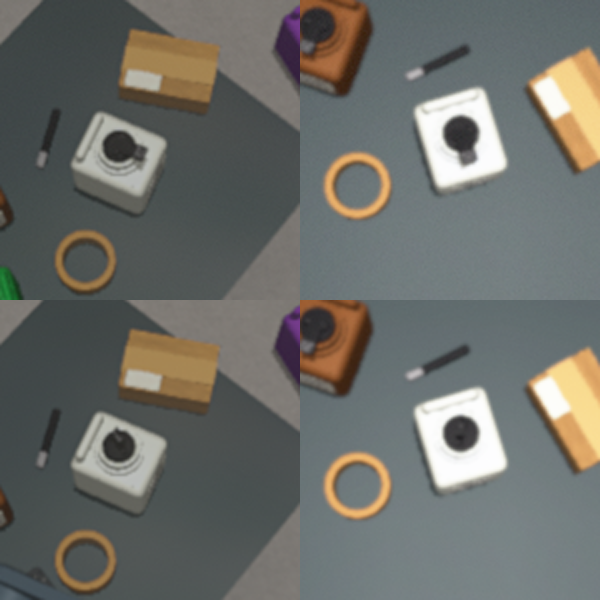

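The before (top row) and after (bottom row) pictures match: canister, tape roll, parcel and marker haven't moved. The tab stands upright, turned edge-on over the cap, and the arm is clear.

```bash
python3 -c "
from rig import robot
robot.hand_in()"
```

```text
the job is handed in; nothing more can be done
```

I opened the canister and handed the job in at about 24 s.

**What I did:** I gripped the tab by its sides and folded it up to its stop. I then regripped it across its thickness, pressed the cap with about 16–19 N and turned it anticlockwise. The stop came at about 60–63° of turn: the torque rose from 0.16 to 0.40 N m, below the 0.55 N m at which the stop yields. I let go there.

**Checks that agreed:**
- **Spring-up:** a light touch (about 3 N) on the tab's top edge met it at TCP height 0.2422 m. I expected 0.242 m if sprung up and 0.239 m if not.
- **Surroundings:** before and after pictures show the canister, tape roll, parcel and marker where they were, and the tab upright.

**Checks that did not fully agree:**
- **Spring-up in the images:** the top view showed most of the small shift expected from a 3 mm rise, but the side view showed much less. I relied on the touch.
- **Tool tilt:** the tool leaned gradually to about 8° while pressing, with about 5 N of sideways force. The canister did not move.
- **Folding:** the pads slid a few millimetres past upright at about 3 N, once the tab seemed to have reached its stop.

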